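# Back off a hand coil winder and drop the pawl in again

## Task

The hand coil winder has been wound on past its start: lift the pawl off the ratchet wheel and throw it right over so that it stays off, then turn the crank back until it is just short of straight up. Lower the pawl gently into the teeth again and lean the crank lightly back until you feel the pawl catch, so that it holds the crank upright, as near as the teeth allow. Never force the ratchet against the pawl, and leave the other things on the bench alone.

Things in the scene. Friction and masses are not known exactly. Their poses are not given: they have to be found in the camera images.
- winder: Hand coil winder fixed to the bench: grey base, two uprights, a level spindle. Origin on the bench under the middle of the ratchet wheel; x level across the spindle, y along it, z up. Along y (mm): hand grip -103 to -58, crank -50, upright -32, ratchet wheel -5 to 5, brake 14 to 42, upright 50, white bobbin 62 to 97. Uprights 8 mm thick, 136 mm high; base 150 x 106 x 14 mm.
- spindle_axis (a point): Point on the spindle axis in the middle of the ratchet wheel, 120 mm above the winder's origin. A drag brake holds the spindle wherever it is left; it takes about 0.15 N m (1.9 N at the handle) to turn it either way.
- spindle (a joint): Angle (rad) of the spindle with crank and bobbin. 0 = crank straight up. Positive = wound on: the crank leans to the winder's +x by this angle (handle at x = 80 mm x sin, z = 120 mm + 80 mm x cos). Turning back lessens it. The ratchet wheel turns with it but is clamped on, not keyed: its teeth sit up to 0.1 rad either way of their proper place, so where the pawl stops it must be felt.
- ratchet: Spindle with its steel ratchet wheel: 90 mm over the tips, 10 mm thick, 20 teeth 7 mm high (one per 0.314 rad, 25 mm at the handle); origin on its axis. With the pawl in, it clicks on forwards; backwards a steep tooth face stops hard on the nose. The teeth stand 20 N against the pawl; 6 to 8 N of pull at the handle (drag included) shows that it holds.
- pawl_pivot (a joint): Angle (rad) of the pawl. 0 (within 0.01) = nose home at a tooth's root; on the sloping tooth backs up to 0.13. It swings up and over to the winder's -x: upright at about 1.85, beyond 2.1 it tips by itself onto its stop pin at 2.45 and stays thrown over. Before that it falls back by its weight. Lower it: do not let it fall more than 10 mm onto the teeth.
- pawl: Holding pawl: dark steel bar 8 mm wide, 54 mm from pivot to nose, 60 g, with its lift pin. Origin on the pivot axis (along y) over the wheel's mid plane, at x = -50, z = 178 mm of the winder. The pivot's stud and stop pin stand out from a grey disc, 46 mm diameter, at y = -36 to -28 mm; nothing stands on the bobbin's side of the pawl but its pin.
- pawl_nose (a point): Toe of the pawl's nose; home, it lies on top of the wheel at x = 0, z = 158 mm of the winder. Lowered with the spindle at 0.16 to 0.19 it drops behind the right tooth; turning back then brings that tooth onto the nose with the spindle between -0.1 and 0.1. Lowered nearer to upright it may sit on a tooth tip or let one more tooth by: then turn on until it clicks.
- lift_pin (a point): Grasp point on the pawl's lift pin: level steel pin, 9 mm diameter, along y from the bar towards the bobbin (y = 4 to 40 mm, head 13 mm diameter at the end; this point at y = 24 mm). It moves on a circle of 37 mm about the pivot; pawl home: x = -14.5, z = 168 mm of the winder. Can be pinched from above, the fingers closing along the winder's x.
- handle (a point): Middle of the crank's black hand grip, 17 mm diameter, 45 mm long, level along y, free to spin on its peg (this point at y = -80.5 mm of the winder). It moves on a circle of 80 mm about the spindle axis. Can be pinched from above, the fingers closing along the winder's x.
- board: Circuit board under test on a black base 150 x 105 x 16 mm, lying loose on the bench; origin under its middle. Bystander.
- programmer: Blue programmer box, 125 x 62 x 26 mm, loose; origin under its middle. Bystander.
- jar: Small jar, 52 mm diameter, 62 mm high, loose; origin under its middle. Bystander.
- screwdriver: Screwdriver, 160 mm long, lying loose along its own x. Bystander.
There are look-alikes about, which are no part of the job. Several things have the shape of the winder; the one meant has the colours described above.

How it is judged (in metres and radians):
On the way, in this order (a step that is already met when the one before it is completed fails the run):
1. the pawl is thrown over onto its stop (past 2.2 rad) while the crank still leans on the wound-on side (over 0.5 rad) (value of joint pawl_pivot above 2.2 rad and value of joint spindle above 0.5 rad), for 0.2 s.
2. with the pawl still off (over 1.9 rad) the crank is turned back to within 0.35 rad of upright (value of joint pawl_pivot above 1.9 rad and value of joint spindle between -0.35 and 0.35 rad), for 0.2 s.
3. the pawl is home (under 0.03 rad), the crank upright to within 0.14 rad (less than half a tooth), and the ratchet wheel is leaned back on the pawl with more than 5 N for 0.3 s (value of joint pawl_pivot below 0.03 rad and value of joint spindle between -0.14 and 0.14 rad and contact force between ratchet and pawl above 5 N), for 0.3 s.
At the end, for the whole second after the job is handed in: The pawl is home in the teeth (under 0.03 rad), the crank stands upright to within 0.14 rad (8 degrees, less than half a tooth) and at rest (value of joint pawl_pivot below 0.03 rad and value of joint spindle between -0.14 and 0.14 rad and velocity of joint spindle between -0.05 and 0.05 rad/s); the robot touches nothing.
It fails at once if the ratchet wheel and the pawl are pressed together with more than 20 N (contact force between ratchet and pawl above 20 N).
It fails at once if the pawl is let fall onto the teeth (faster than 10.5 rad/s, a fall of more than about 15 mm) (velocity of joint pawl_pivot below -10.5 rad/s).
It fails at once if the crank is wound further on instead of back, past 2 rad (value of joint spindle above 2 rad).
It fails at once if a thing lying on the bench is moved by more than 15 mm (distance of any of board, programmer, jar, screwdriver from where it was at the start of the episode above 0.015 m).
It also fails if it takes over 72 s, if anything falls off the work surface, if the arm or the gripper's body presses on something with over 40 N, if the wrist force passes 120 N, or if a joint passes its speed limit or range.

## Robot

A 7-joint arm with a two-finger parallel gripper is mounted at the origin on the work surface. World frame = base frame: x ahead of the robot, y to its left, z up, the work surface at z = 0. Lengths are in mm, angles in rad, forces in N, time in s.
With the tool pointing down it reaches from about 400 to 925 mm from the base axis. Payload 4.1 kg.
Tool frame: the origin (TCP) lies midway between the tips of the shut fingers; the grasp point (between the pads) lies pinch_z behind it (pinch_z is the distance from the TCP to the grasp point, in mm); z points along the fingers, y is the line along which they close (so a half turn about z gives the same grasp; the last joint's range is limited). The gripper opens to 85 mm and grips with 20 to 120 N. Pads are 22 mm wide; open, the fingers measure 114 mm over their backs; the gripper's body (76 mm by 85 mm) begins 54 mm behind the grasp point. The pads swing forward as they close: fully open they stand 13 mm farther back than shut.
Start: joints at [1.012, 0.398, 0.045, 1.537, -0.019, 1.207, -0.051], TCP at [288.49, -582.509, 231.347] pointing down, gripper open.
Joint ranges: [-2.82, 2.82], [-0.49, 2.23], [-1.37, 1.46], [0, 2.46], [-1.36, 4.5], [0.23, 2], [-2.94, 2.94]. Speed limits (rad/s): [2.57, 2.57, 3.14, 3.14, 3.14, 3.14, 3.14].

## Interface

Orientations are given as [roll, pitch, yaw] about the fixed x, y, z axes, in that order (R = Rz(yaw) Ry(pitch) Rx(roll)).
In Python, from bench import sense, snapshot, finish_job, boxes_of, cut_out, landmark_of, pinch_z gives the robot as it stands. The module is installed in compiled form; this text tells all that it offers.
- The arm moves only by the shell command python3 -m inch 'ROWS' [FORCE]. ROWS is text: rows parted by semicolons, each of 7 numbers parted by spaces: the opening, from 0 (shut) to 1 (fully open), then the shift along the world's x, y, z in cm, then the turn, a rotation vector about the world's x, y, z in rad. A call has 1 to 8 rows; each row is the pose to reach, as a shift and turn from the pose commanded when the call began; what a row does not reach only later rows make up. A row lasts 1/12 s, in which the tool goes at most 41.7 mm and 7.16 degrees, less where a joint would pass 70% of its speed; a pose out of reach is approached as far as the arm can. A call with a gripper value outside its range is refused whole. The fingers move at their own pace and stop on an object; FORCE is the grip in N (left out, the last holds). Time passes only in rows, so rows that repeat a pose let the fingers close. It gives the time, the measured TCP pose, the force, the opening and the grip force at its end, in the units of the state.
- sense(): the state, without advancing time (a new reading comes with each control period).
- snapshot(name): name is "side" or "top" or "wrist"; returns a dict with "frame" (384x512x3 uint8, blue, green, red), "depth" (384x512 float32, mm along the optical axis (not along the pixel's ray), 0 where there is no reading), "vertical_fov" (degrees; the focal length in pixels is half the picture's height over the tangent of half this angle, whatever the lens; pixels are square), "cx", "cy" (the principal point, pixels), "dist" ([k1, k2, p1, p2, k3] as OpenCV has them; the pictures are not rectified), "world_from_camera" (4x4, takes a point from camera to world coordinates); the wrist camera has in their place "tool_from_camera" (4x4, takes a point from camera to tool coordinates, whose origin is the TCP and whose axes are the flange's). Camera axes: x right, y up, looking along -z (the intrinsics and any distortion apply to the point x, -y, -z); pixel columns grow to the right and rows downward; lengths in mm; the calibration is good to about 2 mm. A picture is of the moment at which its call begins: read the wrist's pose just before it.
- finish_job(): hands the job in; it is judged then, once.
Trained networks look in the newest picture that a camera, given by its name, has taken for a name from the list of things; names that differ only in an ending like _2 or _b are one class to them, and where a whole thing is asked for, a point or a joint stands for the part that bears it (a point fixed in the world has none). Each returns a list of dicts, best first, with "score" (0 to 1); they miss things now and then, are a little off and sometimes report something else, mostly with a low value. They report only what shows in the picture. A call takes as long as a camera call. They do not tell look-alikes from the thing itself.
- boxes_of(camera, label): "extent" ([left, top, right, bottom] as shares, 0 to 1, of the picture: columns of its width, rows of its height, round what is visible of it).
- cut_out(camera, label): "region" (384x512 bool, what is visible of it) and "extent" ([left, top, right, bottom] as shares, 0 to 1, of the picture: columns of its width, rows of its height, round what is visible of it).
- landmark_of(camera, label): "position" ([column, row] as shares, 0 to 1, of the picture: columns of its width, rows of its height: a listed point, or the origin of a listed thing).
The state is a dict: "time_s": time; "joints": joint angles; "qvel": joint speeds; "joint_torque": joint torques, N m; "tool_pos": TCP position; "tcp_rot": TCP orientation; "ft_force": force on the tool from outside, world axes, zero at the start; "moment": the same for the moment, N m; "gripper_width": finger opening in mm; "finger_force": force on a finger pad.
Only numpy, scipy, OpenCV 4.12 (cv2) and the standard library are available. Lean on these libraries where they do the work, as an engineer would, in place of code of your own. Each camera call takes 0.05 s, during which the arm holds its last target. There are 200 camera calls.

## Working session

There is one attempt and no reset: what is moved stays moved. The work goes in short steps, Python scripts to look and compute and a shell command to move; the robot and the scene stay as the last step left them, time stands still between calls to the robot, and variables do not carry over. Pictures are saved under pics/ and viewed, at most 10 in all, crops included, and the job is handed in when it is done.

```bash
mkdir -p pics; cat > h.py <<'E'
import numpy as np,cv2
from bench import *
def K(s):
    f=192/np.tan(np.radians(s["vertical_fov"])/2)
    return np.array([[f,0,s["cx"]],[0,f,s["cy"]],[0,0,1.]])
def ray(s,u,v):
    p=cv2.undistortPoints(np.array([[[u,v]]],float),K(s),np.array(s["dist"],float))[0,0]
    return np.array([p[0],-p[1],-1.])
def w3(s,u,v,d=None,T=None):
    T=np.array(s["world_from_camera"]) if T is None else T
    if d is None:
        a=s["depth"][int(v)-1:int(v)+2,int(u)-1:int(u)+2]; a=a[a>0]; d=np.median(a) if len(a) else np.nan
    return T[:3,:3]@(ray(s,u,v)*d)+T[:3,3]
def proj(s,P,T=None):
    T=np.array(s["world_from_camera"]) if T is None else T
    c=(np.atleast_2d(P)-T[:3,3])@T[:3,:3]; c=c*[1,-1,-1]
    return cv2.projectPoints(c.reshape(-1,1,3),np.zeros(3),np.zeros(3),K(s),np.array(s["dist"],float))[0][:,0]
E
python3 - <<'E'
from h import *
print(sense()); print(pinch_z() if callable(pinch_z) else pinch_z)
for c in("side","top"):
    s=snapshot(c); cv2.imwrite(f"pics/{c}0.png",cv2.resize(s["frame"],(800,600))); np.savez(f"{c}0.npz",**s)
    print(c,np.round(s["world_from_camera"],3).tolist())
    for l in("winder","spindle_axis","handle","lift_pin","pawl_nose","pawl","board","programmer","jar","screwdriver"):
        for d in landmark_of(c,l)[:4]:
            u,v=d["position"][0]*512,d["position"][1]*384
            print(l,round(d["score"],2),int(u),int(v),np.round(w3(s,min(max(u,1),510),min(max(v,1),382))))
E
```

```text
{'time_s': 0.0, 'joints': array([ 1.01201137,  0.39916123,  0.04505726,  1.53793793, -0.01873834,
        1.20689738, -0.05073792]), 'qvel': array([ 0.00013949,  0.00048627,  0.00107487, -0.00046274,  0.00041455,
       -0.00040044, -0.00043783]), 'joint_torque': array([-9.51939523e-05, -4.75127900e+01,  1.36473175e+00, -2.54220128e+01,
        1.17388624e-02,  9.38997022e-03, -1.01215164e-05]), 'tool_pos': array([ 288.16226416, -581.89418121,  230.25804647]), 'tcp_rot': array([-3.13961394e+00,  1.08864232e-04,  4.59822977e-01]), 'ft_force': array([-0.23323974,  0.60676835,  0.048962  ]), 'moment': array([-0.06375595, -0.02200727, -0.0534447 ]), 'finger_force': 0.0, 'gripper_width': 85.20719552634877}
18.700000000000003
side [[-0.692, 0.341, -0.637, -115.301], [-0.722, -0.323, 0.612, 719.606], [0.003, 0.883, 0.47, 700.251], [0.0, 0.0, 0.0, 1.0]]
winder 0.86 182 231 [793. 135.  12.]
winder 0.58 245 257 [578.  89.  13.]
spindle_axis 0.81 245 219 [577.  88. 127.]
spindle_axis 0.77 181 190 [809. 117. 130.]
handle 0.43 246 181 [650.  16. 181.]
handle 0.4 203 159 [811.  32. 198.]
lift_pin 
[... 537 characters left out ...]
.]
winder 0.7 232 208 [592.  66.  16.]
spindle_axis 0.78 227 205 [578.  77. 173.]
spindle_axis 0.65 219 140 [813. 103. 135.]
handle 0.65 240 129 [900.  34.   3.]
handle 0.58 246 180 [657.  13. 186.]
lift_pin 0.69 338 185 [ 657. -320.   60.]
lift_pin 0.5 210 140 [804. 130. 168.]
lift_pin 0.48 219 207 [574. 100. 174.]
pawl_nose 0.45 216 133 [831. 112. 158.]
pawl_nose 0.4 225 203 [593.  83. 136.]
pawl 0.62 218 146 [775. 103. 181.]
pawl 0.61 230 217 [538.  67. 186.]
board 0.95 145 240 [482. 384.  20.]
programmer 0.72 348 239 [ 464. -350.   28.]
programmer 0.26 223 205 [580.  88. 172.]
jar 0.51 337 184 [ 661. -316.   62.]
jar 0.31 248 180 [659.   6. 186.]
screwdriver 0.64 151 181 [703. 371.   1.]
```

View pics/side0.png

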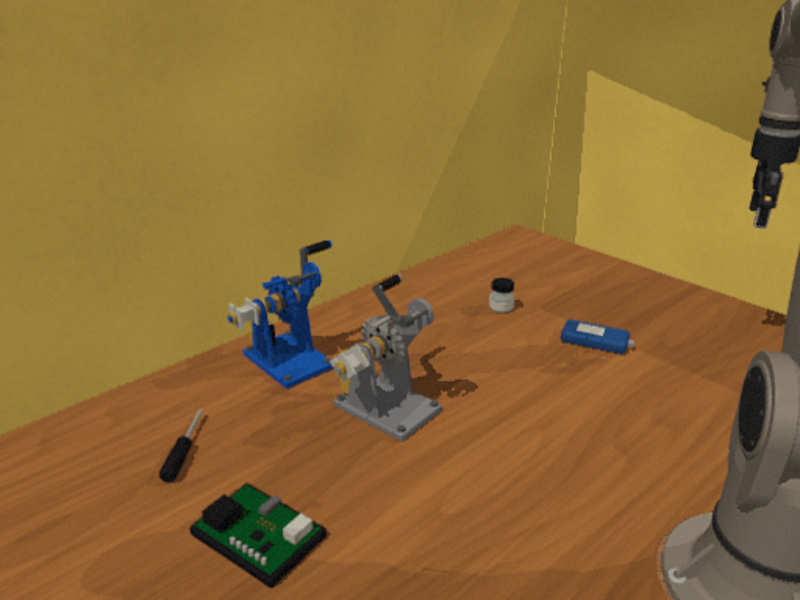

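View pics/top0.png

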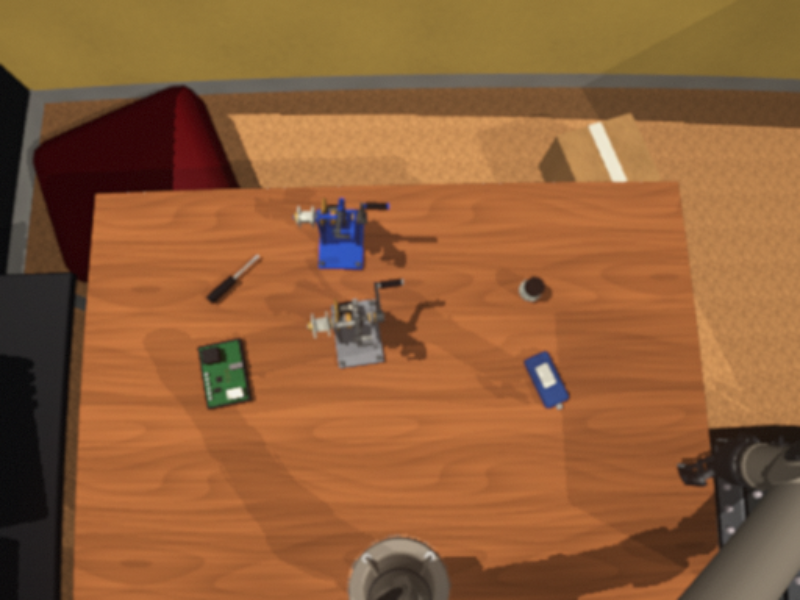

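The grey winder is at about (385,370) in the side view and (358,325) in the top view. Its crank leans to world +x and its bobbin is on the world +y side. I'll move above it and look with the wrist camera.

```bash
python3 -m inch '1 5 10 22 0 0 0.3;1 5 10 22 0 0 0.3;1 5 10 22 0 0 0.3;1 5 10 22 0 0 0.3;1 5 10 22 0 0 0.3;1 5 10 22 0 0 0.3;1 13 30 22 0 0 0.6;1 13 30 22 0 0 0.6' && python3 -m inch '1 14 34 0 0 0 0.6;1 14 34 0 0 0 0.6;1 14 34 0 0 0 0.6;1 14 34 0 0 0 0.6;1 14 34 0 0 0 0.6;1 14 34 0 0 0 0.6;1 14 34 0 0 0 0.6;1 14 34 0 0 0 0.6'
```

```text
time_s: 1.77
tool_pos: [369.8, -405.6, 454.1]
tcp_rot: [3.136, 0.002, 1.012]
ft_force: [1.4, 0.4, -0.5]
gripper_width: 85.3
finger_force: 0.0
time_s: 2.43
tool_pos: [496.6, -95.0, 451.8]
tcp_rot: [3.141, 0.001, 1.609]
ft_force: [1.1, 0.1, 0.1]
gripper_width: 84.8
finger_force: 0.0
```

```bash
cat >> h.py <<'E'
from scipy.spatial.transform import Rotation as R
def wrist():
    q=sense(); s=snapshot("wrist"); T=np.eye(4); T[:3,:3]=R.from_euler("xyz",q["tcp_rot"]).as_matrix(); T[:3,3]=q["tool_pos"]
    return s,T@np.array(s["tool_from_camera"])
E
python3 - <<'E'
from h import *
q=sense();print(q["time_s"],q["tool_pos"],q["tcp_rot"],q["joints"])
s,T=wrist();print(np.round(s["tool_from_camera"],2).tolist())
print(proj(s,[[580,80,120],[580,80,0]],T))
E
```

```text
2.4333 [496.57285474 -94.97338526 451.7877471 ] [3.14054596e+00 7.07092031e-04 1.60947510e+00] [ 0.51785696  0.06417599 -0.44152191  1.48713704  0.02799782  1.59528797
  0.11652668]
[[-0.0, 0.96, 0.28, 69.97], [1.0, 0.0, -0.0, 0.39], [-0.0, 0.28, -0.96, -143.27], [0.0, 0.0, 0.0, 1.0]]
[[306.20070454  48.85710394]
 [294.52809682  62.2642229 ]]
```

```bash
python3 -m inch '1 7 14 0 0 0 0;1 7 14 0 0 0 0;1 7 14 0 0 0 0;1 7 14 0 0 0 0;1 7 14 0 0 0 0;1 7 14 0 0 0 0'; python3 - <<'E'
from h import *
s,T=wrist();np.savez("w1.npz",**s,T=T)
cv2.imwrite("pics/w1.png",cv2.resize(s["frame"],(800,600)))
for l in("winder","spindle_axis","handle","lift_pin","pawl_nose","pawl","pawl_pivot","ratchet"):
    for d in landmark_of("wrist",l)[:3]:
        u,v=d["position"][0]*512,d["position"][1]*384
        print(l,round(d["score"],2),int(u),int(v),np.round(w3(s,min(max(u,1),510),min(max(v,1),382),T=T)))
# base top plane
v,u=np.mgrid[0:384:2,0:512:2]; P=np.array([w3(s,a,b,T=T) for a,b in zip(u.ravel().clip(1,510),v.ravel().clip(1,382))])
m=(abs(P[:,2]-14)<5)
f=s["frame"][v.ravel(),u.ravel()].astype(int); g=m&(f.max(1)-f.min(1)<35)
Q=P[g]; print(len(Q),np.median(P[abs(P[:,2])<6],0)); print(cv2.minAreaRect(Q[:,:2].astype(np.float32)),np.percentile(Q,[1,50,99],0))
np.save("P1.npy",P)
E
```

```text
time_s: 2.98
tool_pos: [566.5, 45.1, 450.9]
tcp_rot: [-3.141, -0.001, 1.614]
ft_force: [-0.3, -1.6, -0.2]
gripper_width: 86.0
finger_force: 0.0
winder 0.98 262 133 [585.  84. 135.]
winder 0.85 372 120 [819. 115.  15.]
winder 0.5 200 301 [ 460. -335.   27.]
spindle_axis 0.96 399 124 [789. 112. 179.]
spindle_axis 0.76 266 135 [591.  81. 137.]
spindle_axis 0.62 262 134 [585.  82. 136.]
handle 0.7 414 183 [813.  27. 207.]
handle 0.66 302 192 [651.  -0. 183.]
handle 0.39 261 128 [583.  93. 135.]
lift_pin 0.82 410 111 [808. 131. 172.]
lift_pin 0.71 259 124 [577. 100. 175.]
pawl_nose 0.91 266 141 [590.  76. 171.]
pawl_nose 0.84 414 127 [821. 108. 166.]
pawl 0.76 391 123 [773. 112. 187.]
pawl 0.75 234 144 [542.  69. 188.]Traceback (most recent call last):
  File "<stdin>", line 5, in <module>
ValueError: it knows: board, handle, jar, lift_pin, pawl, pawl_nose, programmer, ratchet, screwdriver, spindle_axis, winder
```

View pics/w1.png

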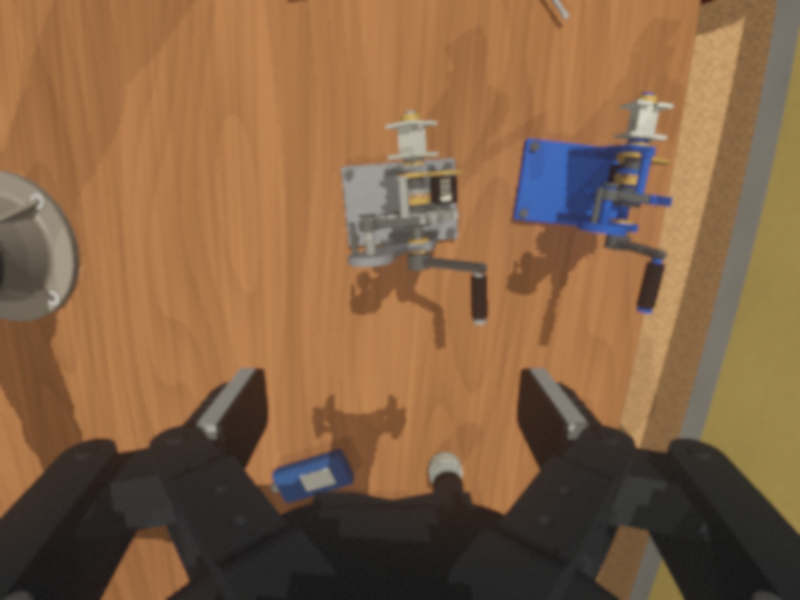

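The wrist view shows the grey winder at about (403,210) and its handle at (480,298). The look-alike is at (600,190). Next I'll fit the base for pose and yaw.

```bash
cat > fit.py <<'E'
from h import *
d=dict(np.load("w1.npz")); s=d;T=d["T"]
v,u=np.mgrid[1:383,1:511]
uv=np.stack([u.ravel(),v.ravel()],1).astype(float)
p=cv2.undistortPoints(uv[:,None],K(s),s["dist"].astype(float))[:,0]
D=s["depth"][v.ravel(),u.ravel()][:,None]
P=(np.c_[p[:,0],-p[:,1],-np.ones(len(p))]*D)@T[:3,:3].T+T[:3,3]; P[D[:,0]<=0]=np.nan
f=s["frame"][v.ravel(),u.ravel()].astype(int); sat=f.max(1)-f.min(1)
box=(P[:,0]>460)&(P[:,0]<700)&(P[:,1]>-60)&(P[:,1]<220)
tab=box&(abs(P[:,2])<8)&(sat>50); print("table z",np.median(P[tab,2]))
b=box&(sat<30)&(P[:,2]>7)&(P[:,2]<22)
Q=P[b]; print("base",len(Q),np.median(Q[:,2])); r=cv2.minAreaRect(Q[:,:2].astype(np.float32)); print(r)
h=box&(P[:,2]>150)&(f.max(1)<60)&(P[:,1]<45)
H=P[h]; print("handle pts",len(H),np.percentile(H,[2,50,98],0).round(1)); print(cv2.minAreaRect(H[:,:2].astype(np.float32)), cv2.fitLine(H[:,:2].astype(np.float32),cv2.DIST_HUBER,0,.01,.01).ravel())
w=box&(f.min(1)>110)&(sat<50)&(P[:,2]>80)&(P[:,1]>120); W=P[w]; print("bobbin",len(W),np.percentile(W,[2,50,98],0).round(1) if len(W) else '')
E
python3 fit.py
```

```text
table z 0.6993040974965652
base 1596 14.62221979058421
((576.1124267578125, 83.25221252441406), (147.23721313476562, 105.33149719238281), 7.226474285125732)
handle pts 5196 [[498.4  32.5 474.1]
 [524.   40.2 521.1]
 [635.9  44.8 539.2]]
((571.974853515625, 37.52082443237305), (22.494462966918945, 155.23101806640625), 86.52833557128906) [9.9981946e-01 1.9001342e-02 5.6511792e+02 3.9699310e+01]
bobbin 545 [[561.7 125.  120.4]
 [583.1 153.1 130.1]
 [605.7 173.2 145.3]]
```

```bash
python3 -m inch '1 2 0.5 -4 0 0 0.08;1 2 0.5 -8 0 0 0.08;1 2 0.5 -11 0 0 0.08;1 2 0.5 -11 0 0 0.08;1 2 0.5 -11 0 0 0.08'; python3 - <<'E'
from h import *
s,T=wrist();np.savez("w2.npz",**s,T=T)
cv2.imwrite("pics/w2.png",cv2.resize(s["frame"],(800,600)))
for l in("winder","spindle_axis","handle","lift_pin","pawl_nose","pawl","ratchet"):
    for d in landmark_of("wrist",l)[:2]:
        u,v=d["position"][0]*512,d["position"][1]*384
        print(l,round(d["score"],2),int(u),int(v),np.round(w3(s,min(max(u,1),510),min(max(v,1),382),T=T),1))
E
sed 's/w1.npz/w2.npz/;s/P\[:,2\]>150)/P[:,2]>150)\&(P[:,2]<215)/' fit.py >fit2.py; python3 fit2.py
```

```text
time_s: 3.75
tool_pos: [585.6, 47.1, 340.6]
tcp_rot: [-3.139, 0.0, 1.689]
ft_force: [0.3, 0.7, 0.8]
gripper_width: 85.3
finger_force: 0.0
winder 0.96 387 133 [813.4 113.1  16. ]
winder 0.62 254 141 [586.8  83.4 135.7]
spindle_axis 0.87 259 146 [591.6  80.7 159.7]
spindle_axis 0.85 427 140 [773.7 112.8 188.1]
handle 0.97 301 219 [650.8   3.7 184.3]
handle 0.85 447 223 [813.4  26.3 206.4]
lift_pin 0.95 448 130 [807.3 127.1 172.1]
lift_pin 0.77 248 128 [576.6 100.  176.4]
pawl_nose 0.85 254 150 [587.   76.3 171.3]
pawl_nose 0.64 450 147 [818.5 108.7 167.4]
pawl 0.93 210 157 [539.2  65.9 187.4]
pawl 0.75 420 138 [766.4 114.2 185.6]
ratchet 0.76 430 142 [778.6 111.8 186.5]
ratchet 0.66 256 143 [589.   81.8 136.7]
table z 0.695432467504105
base 2219 14.630172486181664
((576.2182006835938, 82.98139953613281), (147.85360717773438, 104.326171875), 6.6937360763549805)
handle pts 1 [[648.4  17.8 183.4]
 [648.4  17.8 183.4]
 [648.4  17.8 183.4]]
((648.4276733398438, 17.83991050720215), (0.0, 0.0), 0.0) [ 6.080427e-03 -9.999815e-01  6.484277e+02  1.783991e+01]
bobbin 976 [[560.7 124.5 118.9]
 [583.  153.1 129.9]
 [605.9 173.4 145.3]]
```

View pics/w2.png

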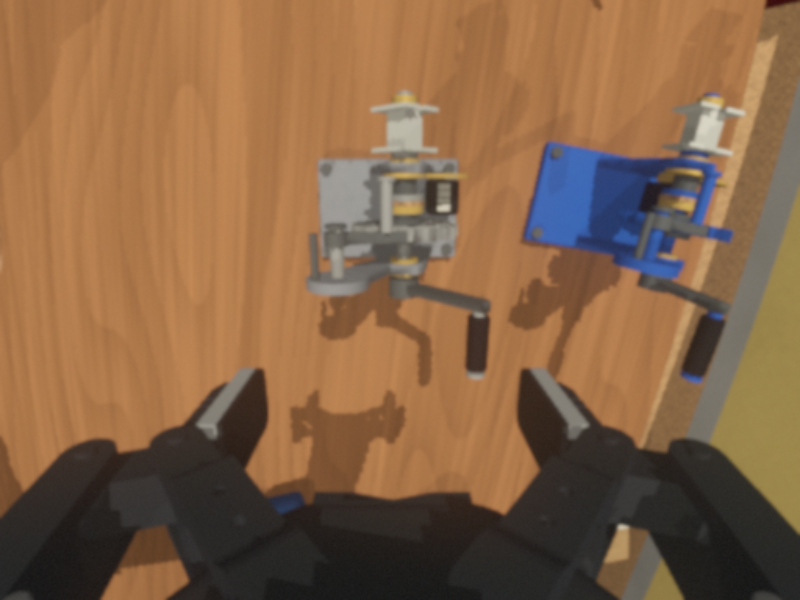

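The pin is the pale bar at (388,205) beside the brake, and the handle is at (478,345). I'll refine from depth.

```bash
cat > fit3.py <<'E'
from fit2 import *
y=0.118; O=np.array([592.7,75]); Rz=np.array([[np.cos(y),-np.sin(y)],[np.sin(y),np.cos(y)]])
L=np.c_[(P[:,:2]-O)@Rz,P[:,2]-0.7]
def sh(n,x0,x1,y0,y1,z0,z1):
    m=(L[:,0]>x0)&(L[:,0]<x1)&(L[:,1]>y0)&(L[:,1]<y1)&(L[:,2]>z0)&(L[:,2]<z1); A=L[m]
    print(n,len(A),np.percentile(A,[3,50,97],0).round(1).tolist(), cv2.fitLine(A[:,:2].astype(np.float32),cv2.DIST_HUBER,0,.01,.01).ravel().round(3)); return A
A=sh("pin",-35,10,8,48,160,190); B=sh("pinhead",-35,10,34,48,160,190)
sh("handle",20,90,-110,-55,150,215); sh("bobbin",-40,40,60,100,120,150); sh("bar",-60,10,-6,6,150,200);sh("axle end",-20,20,97,120,100,150); sh("upright",-40,40,40,58,120,145); sh("disc",-90,-20,-40,-24,150,210)
E
python3 fit3.py
```

```text
table z 0.695432467504105
base 2219 14.630172486181664
((576.2182006835938, 82.98139953613281), (147.85360717773438, 104.326171875), 6.6937360763549805)
handle pts 1 [[648.4  17.8 183.4]
 [648.4  17.8 183.4]
 [648.4  17.8 183.4]]
((648.4276733398438, 17.83991050720215), (0.0, 0.0), 0.0) [ 6.080427e-03 -9.999815e-01  6.484277e+02  1.783991e+01]
bobbin 976 [[560.7 124.5 118.9]
 [583.  153.1 129.9]
 [605.9 173.4 145.3]]
pin 276 [[-19.0, 9.7, 171.9], [-14.8, 27.6, 174.8], [-11.0, 43.8, 177.0]] [  0.04    0.999 -14.864  26.854]
pinhead 92 [[-20.1, 34.1, 172.0], [-14.8, 39.5, 175.1], [-9.6, 43.8, 177.6]] [  0.717   0.697 -14.396  39.371]
handle 582 [[47.0, -104.8, 177.8], [53.7, -79.0, 184.0], [62.7, -56.9, 186.3]] [ 3.0000e-03  1.0000e+00  5.3729e+01 -7.9488e+01]
bobbin 854 [[-21.2, 62.0, 120.8], [-1.4, 80.4, 128.7], [19.6, 97.0, 144.1]] [ 0.308 -0.951 -1.361 80.345]
bar 551 [[-57.2, -3.8, 154.8], [-26.8, 1.6, 175.7], [7.1, 5.8, 187.2]] [ 1.0000e+00  5.0000e-03 -2.5893e+01  1.5950e+00]
axle end 120 [[-15.2, 97.2, 123.6], [-1.4, 102.8, 128.0], [8.4, 108.9, 133.6]] [  0.992   0.125  -1.382 102.94 ]
upright 351 [[-17.5, 40.2, 123.7], [-1.2, 49.8, 132.3], [16.4, 57.1, 137.8]] [ 1.    -0.    -0.957 49.824]
disc 621 [[-69.8, -34.5, 152.0], [-45.3, -27.5, 190.1], [-23.5, -25.5, 200.8]] [ 1.0000e+00 -1.4000e-02 -4.5972e+01 -2.8101e+01]
```

```bash
python3 - <<'E' | tail -3
from fit3 import *
for a,b in((-60,-25),(-25,-5),(-5,40)):
    m=(L[:,0]>a)&(L[:,0]<b)&(L[:,1]>12)&(L[:,1]<38)&(L[:,2]<220);print(a,b,np.percentile(L[m,2],[50,90,99]))
E
python3 -m inch '0.55 -1.1 5 0 0 0 0;0.55 -1.1 5 -3 0 0 0;0.55 -1.1 5 -7 0 0 0;0.55 -1.1 5 -11 0 0 0;0.55 -1.1 5 -14 0 0 0;0.55 -1.1 5 -14 0 0 0;0.55 -1.1 5 -14 0 0 0'
```

```text
-60 -25 [13.82386452 14.92515136 15.85831307]
-25 -5 [174.00054127 175.5913689  176.91125458]
-5 40 [124.76701084 135.87519327 137.40246832]
time_s: 4.73
tool_pos: [574.8, 97.9, 200.9]
tcp_rot: [-3.139, -0.0, 1.69]
ft_force: [1.2, -0.1, 1.1]
gripper_width: 46.9
finger_force: 0.0
```

```bash
python3 -m inch '0.55 0 0 -2.5 0 0 0;0.55 0 0 -4.5 0 0 0;0.55 0 0 -5 0 0 0;0.55 0 0 -5 0 0 0;0 0 0 -5 0 0 0;0 0 0 -5 0 0 0' 30 && python3 -m inch '0 0 0 0 0 0 0;0 0 0 0 0 0 0;0 0 0 0 0 0 0' 30; python3 - <<'E'
from h import *
s,T=wrist();cv2.imwrite("pics/w3.png",cv2.resize(s["frame"],(800,600)))
E
```

```text
time_s: 5.23
tool_pos: [577.1, 98.6, 153.8]
tcp_rot: [3.137, -0.0, 1.69]
ft_force: [0.8, 0.3, 0.1]
gripper_width: 23.5
finger_force: 0.0
time_s: 5.48
tool_pos: [575.0, 98.2, 153.1]
tcp_rot: [-3.141, 0.001, 1.69]
ft_force: [-3.7, -0.5, 5.2]
gripper_width: 7.7
finger_force: 29.3
```

View pics/w3.png

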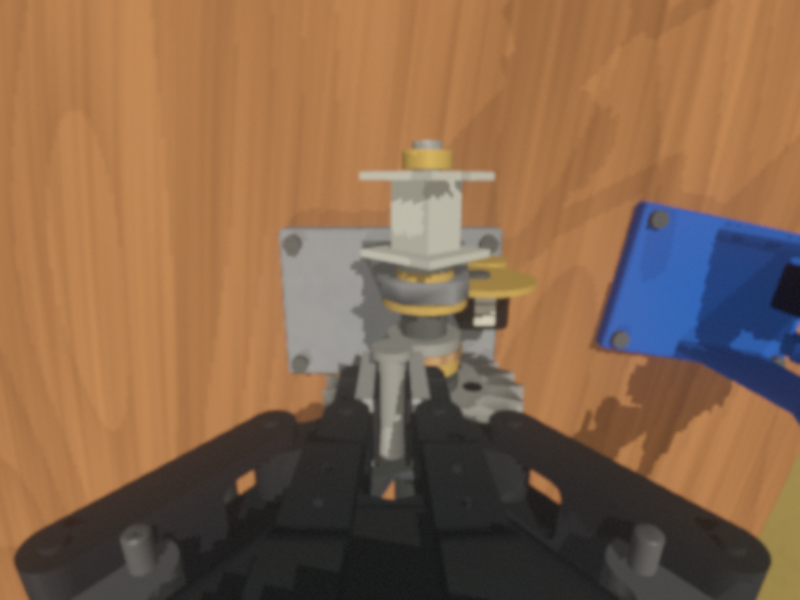

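The fingers pinch the pin at (392,400) in the picture. Next I'll lift it along its arc.

```bash
python3 -m inch '0 0.1 0 0.5 0 0 0;0 0.14 0.02 1.1 0 0 0;0 0.05 0 1.6 0 0 0;0 -0.05 0 2.2 0 0 0;0 -0.05 0 2.2 0 0 0' 30; python3 -c "
from h import *
q=sense();print(q['moment'],q['tool_pos'])"
```

```text
time_s: 5.95
tool_pos: [573.9, 98.1, 174.1]
tcp_rot: [-3.14, 0.0, 1.69]
ft_force: [-3.6, 0.2, -1.9]
gripper_width: 7.1
finger_force: 29.4
[ 0.10310348  0.8023164  -0.01010165] [573.86266033  98.08024848 174.10011505]
```

```bash
python3 -m inch '0 -0.5 -0.06 1 0 0 0;0 -1.27 -0.15 1.77 0 0 0;0 -2.24 -0.27 2.3 0 0 0;0 -3.3 -0.4 2.5 0 0 0;0 -4.4 -0.52 2.4 0 0 0;0 -5.26 -0.62 2.06 0 0 0;0 -5.26 -0.62 2.06 0 0 0' 30; python3 - <<'E'
from h import *
s,T=wrist();cv2.imwrite("pics/w4.png",cv2.resize(s["frame"],(600,450)))
E
```

```text
time_s: 6.53
tool_pos: [522.2, 92.1, 196.8]
tcp_rot: [3.137, 0.001, 1.69]
ft_force: [-2.1, 0.5, 8.7]
gripper_width: 8.0
finger_force: 31.5
```

View pics/w4.png

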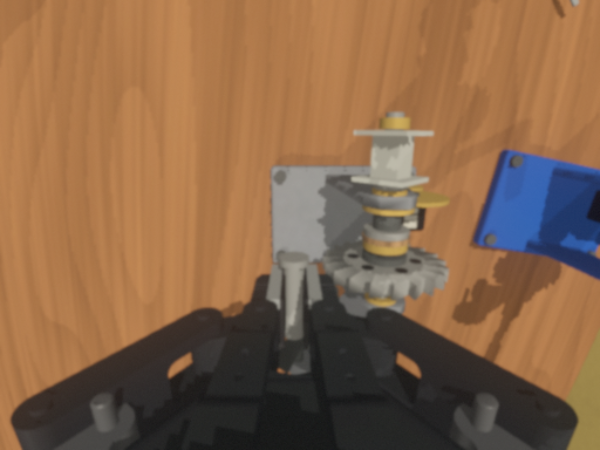

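The pin is held well to the left at (292,300) and the wheel is bare, so the pawl is past its tipping point. I'll release it and retreat up.

```bash
python3 -m inch '0.3 0 0 0 0 0 0;0.4 0 0 0 0 0 0;0.4 0 0 0 0 0 0;0.4 0 0 3 0 0 0;0.4 0 0 7 0 0 0;0.4 0 0 9 0 0 0;0.4 0 0 9 0 0 0'; python3 - <<'E'
from h import *
for c in ("side","top"):
    s=snapshot(c)
    for l in("lift_pin","pawl","handle"):
        for d in landmark_of(c,l)[:3]:
            u,v=d["position"][0]*512,d["position"][1]*384
            print(c,l,round(d["score"],2),int(u),int(v),np.round(w3(s,u,v)))
    if c=="side": np.savez("side1.npz",**s);cv2.imwrite("pics/s1.png",cv2.resize(s["frame"][120:300,140:340],(800,720))[:600])
E
```

```text
time_s: 7.17
tool_pos: [524.9, 92.8, 288.9]
tcp_rot: [3.133, -0.0, 1.69]
ft_force: [1.1, 1.2, 0.6]
gripper_width: 34.2
finger_force: 0.0
side lift_pin 0.55 172 182 [806. 144. 167.]
side lift_pin 0.53 261 200 [515.  95. 209.]
side lift_pin 0.18 243 255 [588.  86.  11.]
side pawl 0.68 258 203 [511. 109. 209.]
side pawl 0.52 192 176 [821.  68. 152.]
side handle 0.66 248 179 [654.   8. 183.]
side handle 0.41 204 158 [812.  29. 200.]
top lift_pin 0.46 211 141 [812. 131. 132.]
top pawl 0.38 217 149 [765. 106. 183.]
top handle 0.62 249 181 [656.   2. 185.]
top handle 0.47 351 241 [ 457. -361.   26.]
top handle 0.41 240 130 [821.  29. 204.]
```

View pics/s1.png

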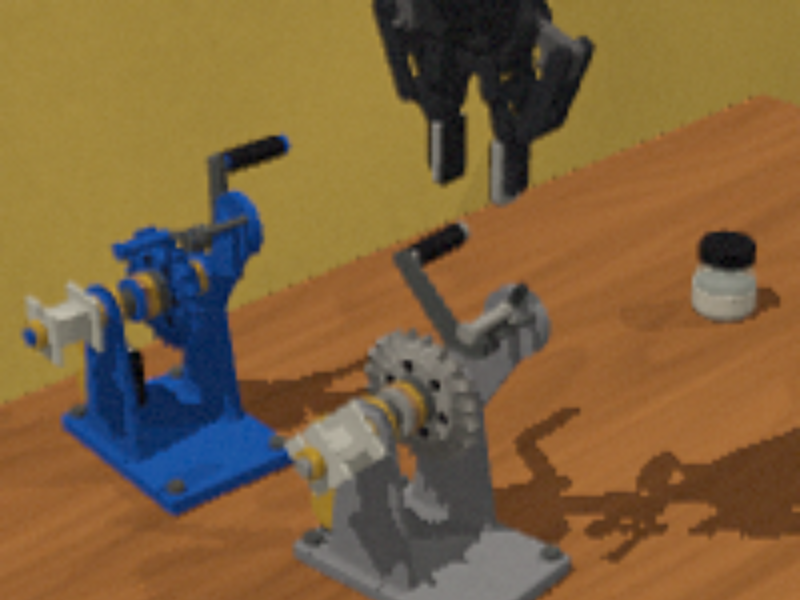

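The pawl rests thrown over, with its pin at about (490,315) in this crop. I'll go to the handle next.

```bash
python3 -m inch '0.6 13.1 -9.1 0 0 0 0;0.6 13.1 -9.1 0 0 0 0;0.6 13.1 -9.1 0 0 0 0;0.6 13.1 -9.1 0 0 0 0;0.6 13.1 -9.1 0 0 0 0;0.6 13.1 -9.1 -4 0 0 0;0.6 13.1 -9.1 -6 0 0 0;0.6 13.1 -9.1 -6 0 0 0'; python3 - <<'E'
from h import *
s,T=wrist()
for l in ("handle",):
    for d in landmark_of("wrist",l)[:3]:
        u,v=d["position"][0]*512,d["position"][1]*384
        print(l,round(d["score"],2),int(u),int(v),np.round(w3(s,u,v,T=T)))
E
```

```text
time_s: 8.23
tool_pos: [649.5, 0.3, 217.6]
tcp_rot: [-3.13, -0.001, 1.69]
ft_force: [-1.9, 0.4, -1.3]
gripper_width: 51.1
finger_force: 0.0
handle 0.78 256 213 [653.   5. 186.]
handle 0.76 508 219 [814.  27. 206.]
```

```bash
python3 -m inch '0.6 0 0 0 0 0 0;0.6 0 0 0 0 0 0;0.6 0 0 0 0 0 0'
```

```text
time_s: 8.58
tool_pos: [654.2, 1.2, 225.9]
tcp_rot: [3.138, 0.0, 1.69]
ft_force: [0.9, -0.6, -0.7]
gripper_width: 51.0
finger_force: 0.0
```

```bash
python3 -m inch '0.6 0 0 -2 0 0 0;0.6 0 0 -4 0 0 0;0.6 0 0 -6 0 0 0;0.6 0 0 -6.5 0 0 0;0.6 0 0 -6.5 0 0 0;0.6 0 0 -6.5 0 0 0;0.6 0 0 -6.5 0 0 0' && python3 -m inch '0 0 0 0 0 0 0;0 0 0 0 0 0 0;0 0 0 0 0 0 0;0 0 0 0 0 0 0;0 0 0 0 0 0 0;0 0 0 0 0 0 0' 30
```

```text
time_s: 9.17
tool_pos: [654.5, 1.1, 160.8]
tcp_rot: [3.138, 0.0, 1.69]
ft_force: [0.0, -0.4, 1.1]
gripper_width: 51.6
finger_force: 0.0
time_s: 9.67
tool_pos: [654.5, 1.0, 160.1]
tcp_rot: [3.138, 0.0, 1.69]
ft_force: [2.5, 0.6, 3.1]
gripper_width: 16.0
finger_force: 29.4
```

```bash
python3 -m inch '0 -0.57 -0.07 0.45 0 0 0;0 -1.14 -0.14 0.85 0 0 0;0 -1.8 -0.21 1.2 0 0 0;0 -2.49 -0.3 1.52 0 0 0;0 -3.2 -0.38 1.73 0 0 0;0 -3.87 -0.46 1.9 0 0 0;0 -3.87 -0.46 1.9 0 0 0;0 -3.87 -0.46 1.9 0 0 0' 30; python3 -m inch '0 0 0 0 0 0 0;0 0 0 0 0 0 0;0 0 0 0 0 0 0'
```

```text
time_s: 10.33
tool_pos: [613.4, -3.9, 179.6]
tcp_rot: [-3.141, 0.001, 1.689]
ft_force: [-0.7, -0.0, 10.1]
gripper_width: 15.9
finger_force: 30.1
time_s: 10.58
tool_pos: [613.6, -3.9, 179.6]
tcp_rot: [-3.141, 0.001, 1.689]
ft_force: [0.3, -0.1, 10.7]
gripper_width: 16.0
finger_force: 30.1
```

```bash
python3 -m inch '0 0.1 0 0 0 0 0;0 0.2 0.02 -0.03 0 0 0;0 0.2 0.02 -0.03 0 0 0;0 0.2 0.02 -0.03 0 0 0' 25
```

```text
time_s: 10.92
tool_pos: [615.9, -3.6, 179.2]
tcp_rot: [-3.141, 0.001, 1.69]
ft_force: [0.7, -0.3, 9.6]
gripper_width: 15.7
finger_force: 30.0
```

```bash
python3 -m inch '0.3 0 0 0 0 0 0;0.4 0 0 0 0 0 0;0.4 0 0 0 0 0 0;0.4 0 0 0 0 0 0;0.4 0 0 3.5 0 0 0;0.4 0 0 7 0 0 0;0.4 0 0 11 0 0 0;0.4 0 0 11 0 0 0' 25 && python3 -m inch '0.45 0 0 0 0 0 0;0.45 -3 3 0 0 0 0;0.45 -6 6 0 0 0 0;0.45 -9.7 9.5 0 0 0 0;0.45 -9.7 9.5 0 0 0 0;0.45 -9.7 9.5 0 0 0 0;0.45 -9.7 9.5 0 0 0 0;0.45 -9.7 9.5 0 0 0 0'
python3 - <<'E'
from h import *
y=0.118; Rz=np.array([[np.cos(y),-np.sin(y)],[np.sin(y),np.cos(y)]]); O=np.array([592,75.5])
for c in ("side","wrist"):
    if c=="wrist": s,T=wrist()
    else: s=snapshot(c);T=None
    for l in("lift_pin","handle","pawl"):
        for d in landmark_of(c,l)[:2]:
            u,v=d["position"][0]*512,d["position"][1]*384
            p=w3(s,u,v,T=T);print(c,l,round(d["score"],2),int(u),int(v),np.round(p),np.round((p[:2]-O)@Rz,1))
    if c=="wrist":
        m=[p for p in (w3(s,a,b,T=T) for a in range(60,500,2) for b in range(20,380,2)) if 195<p[2]<222]
        m=np.array(m); L=np.c_[(m[:,:2]-O)@Rz,m[:,2]]
        for n,k in(("pin",(L[:,1]>8)&(L[:,1]<44)&(abs(L[:,0]+70)<20)),("handle",(L[:,1]<-60)&(L[:,1]>-100)&(abs(L[:,0]-14)<20))):
            if k.any(): print(n,k.sum(),np.percentile(L[k],[5,50,95],0).round(1).tolist())
E
```

```text
time_s: 11.58
tool_pos: [620.1, -2.6, 295.7]
tcp_rot: [3.129, 0.001, 1.69]
ft_force: [0.9, 0.6, 2.0]
gripper_width: 34.2
finger_force: 0.0
time_s: 12.25
tool_pos: [519.9, 89.7, 286.6]
tcp_rot: [-3.14, 0.001, 1.688]
ft_force: [-0.3, -0.0, 0.9]
gripper_width: 37.9
finger_force: 0.0
side lift_pin 0.63 262 202 [529.  78. 191.] [-62.1  10.2]
side handle 0.64 261 177 [610.   3. 202.] [  9.6 -74.2]
side handle 0.55 203 157 [813.  31. 204.] [214.6 -70.3]
side pawl 0.75 320 196 [ 652. -308.   17.] [  14.5 -387.6]
side pawl 0.63 188 179 [768. 119. 181.] [179.6  23. ]
wrist lift_pin 0.75 253 195 [522.  94. 212.] [-66.9  26.7]
wrist pawl 0.63 266 212 [537.  73. 191.] [-54.5   4.2]
wrist pawl 0.47 497 198 [759. 113. 192.] [170.2  17.6]
pin 113 [[-74.9, 10.4, 210.8], [-71.4, 28.5, 212.9], [-68.0, 43.2, 214.6]]
```

```bash
python3 -m inch '0.45 -0.1 0.1 -3 0 0 0;0.45 -0.1 0.1 -6 0 0 0;0.45 -0.1 0.1 -8 0 0 0;0.45 -0.1 0.1 -9.6 0 0 0;0.45 -0.1 0.1 -9.6 0 0 0;0.45 -0.1 0.1 -9.6 0 0 0;0.45 -0.1 0.1 -9.6 0 0 0' && python3 -m inch '0 0 0 0 0 0 0;0 0 0 0 0 0 0;0 0 0 0 0 0 0;0 0 0 0 0 0 0;0 0 0 0 0 0 0' 30
```

```text
time_s: 13.23
tool_pos: [519.5, 92.8, 192.8]
tcp_rot: [3.14, -0.0, 1.69]
ft_force: [0.2, -0.1, 1.1]
gripper_width: 38.6
finger_force: 0.0
time_s: 13.65
tool_pos: [519.0, 92.7, 192.6]
tcp_rot: [3.14, 0.0, 1.69]
ft_force: [-1.6, -0.4, 4.3]
gripper_width: 7.9
finger_force: 29.4
```

```bash
python3 -m inch '0 0.55 0.07 0.35 0 0 0;0 1.16 0.14 0.54 0 0 0;0 2.25 0.27 0.66 0 0 0;0 3.33 0.39 0.44 0 0 0;0 4.3 0.51 -0.09 0 0 0;0 5.06 0.6 -0.88 0 0 0;0 5.57 0.66 -1.86 0 0 0;0 5.57 0.66 -1.86 0 0 0' 30; python3 -m inch '0 0 0 0 0 0 0;0 0 0 0 0 0 0'
```

```text
time_s: 14.32
tool_pos: [574.8, 99.4, 170.4]
tcp_rot: [-3.141, -0.001, 1.69]
ft_force: [-0.8, 1.1, -0.2]
gripper_width: 7.7
finger_force: 29.4
time_s: 14.48
tool_pos: [574.4, 99.3, 172.4]
tcp_rot: [3.141, -0.001, 1.69]
ft_force: [0.4, 1.0, -2.7]
gripper_width: 7.3
finger_force: 29.1
```

```bash
python3 -m inch '0 0.08 0.01 -0.36 0 0 0;0 0.16 0.02 -0.72 0 0 0;0 0.19 0.02 -1.09 0 0 0;0 0.18 0.02 -1.3 0 0 0;0 0.18 0.02 -1.46 0 0 0;0 0.18 0.02 -1.46 0 0 0;0 0.18 0.02 -1.46 0 0 0' 20; python3 -m inch '0 -0.03 0 -0.15 0 0 0;0 -0.05 0 -0.3 0 0 0;0 -0.05 0 -0.3 0 0 0;0 -0.05 0 -0.3 0 0 0'
```

```text
time_s: 15.07
tool_pos: [575.3, 99.3, 158.3]
tcp_rot: [-3.14, 0.0, 1.69]
ft_force: [-5.3, 0.9, 2.8]
gripper_width: 7.8
finger_force: 30.4
time_s: 15.4
tool_pos: [575.0, 99.3, 155.5]
tcp_rot: [-3.141, 0.0, 1.69]
ft_force: [-5.2, -0.4, 4.0]
gripper_width: 7.3
finger_force: 30.7
```

```bash
python3 -m inch '0.3 0 0 0 0 0 0;0.4 0 0 0 0 0 0;0.4 0 0 0 0 0 0;0.4 0 0 3 0 0 0;0.4 0 0 6 0 0 0;0.4 0 0 10 0 0 0;0.4 0 0 13 0 0 0;0.4 0 0 13 0 0 0'
python3 - <<'E'
from h import *
y=0.118; Rz=np.array([[np.cos(y),-np.sin(y)],[np.sin(y),np.cos(y)]]); O=np.array([592,75.5])
s,T=wrist()
m=np.array([p for p in (w3(s,a,b,T=T) for a in range(60,500,2) for b in range(20,380,2)) if 160<p[2]<235]); L=np.c_[(m[:,:2]-O)@Rz,m[:,2]]
for n,k in(("pin",(L[:,1]>8)&(L[:,1]<44)&(abs(L[:,0]+14.5)<15)&(L[:,2]<200)),("handle",(L[:,1]<-60)&(L[:,1]>-102)&(abs(L[:,0]-14)<20)&(L[:,2]<225))):
    if k.any(): print(n,k.sum(),np.percentile(L[k],[5,50,95],0).round(1).tolist())
cv2.imwrite("pics/w5.png",cv2.resize(s["frame"],(800,600)))
E
```

```text
time_s: 16.07
tool_pos: [580.0, 100.5, 293.0]
tcp_rot: [3.127, -0.001, 1.689]
ft_force: [1.2, 0.6, 0.3]
gripper_width: 33.9
finger_force: 0.0
pin 85 [[-17.5, 9.6, 172.4], [-13.5, 25.3, 175.9], [-9.4, 43.3, 177.0]]
handle 152 [[6.5, -99.4, 199.7], [13.8, -80.1, 206.0], [22.4, -62.3, 207.6]]
```

View pics/w5.png

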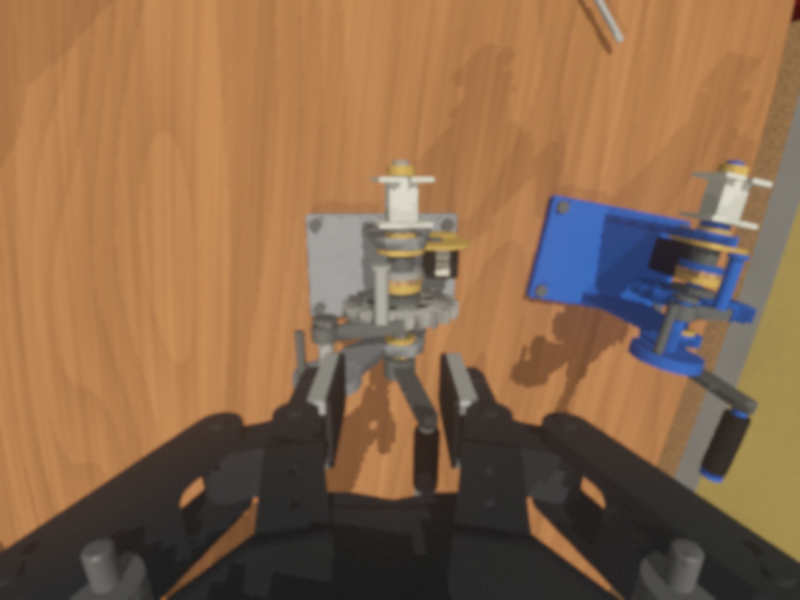

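The pawl is lowered, with its bar on top of the wheel at (380,330) and the handle at (425,455), at about 0.17 rad. I'll regrasp the handle.

```bash
python3 -m inch '0.45 1 -3 0 0 0 0;0.45 2 -6 0 0 0 0;0.45 3.7 -10.3 0 0 0 0;0.45 3.7 -10.3 0 0 0 0;0.45 3.7 -10.3 0 0 0 0;0.45 3.7 -10.3 0 0 0 0;0.45 3.7 -10.3 0 0 0 0'; python3 -m inch '0.45 0 0 0 0 0 0;0.45 0 0 0 0 0 0'
```

```text
time_s: 16.7
tool_pos: [612.1, -2.2, 284.7]
tcp_rot: [-3.141, -0.001, 1.692]
ft_force: [0.9, 0.4, -0.1]
gripper_width: 38.9
finger_force: 0.0
time_s: 16.87
tool_pos: [612.3, -2.1, 285.5]
tcp_rot: [3.141, -0.0, 1.692]
ft_force: [-0.8, -0.1, 0.8]
gripper_width: 38.4
finger_force: 0.0
```

```bash
python3 -m inch '0.45 0.32 -0.15 -3 0 0 0;0.45 0.32 -0.15 -6 0 0 0;0.45 0.32 -0.15 -9 0 0 0;0.45 0.32 -0.15 -10.5 0 0 0;0.45 0.32 -0.15 -10.5 0 0 0;0.45 0.32 -0.15 -10.5 0 0 0;0.45 0.32 -0.15 -10.5 0 0 0' && python3 -m inch '0 0 0 0 0 0 0;0 0 0 0 0 0 0;0 0 0 0 0 0 0;0 0 0 0 0 0 0;0 0 0 0 0 0 0;0 0 0 0 0 0 0' 25; python3 -m inch '0 0 0 0 0 0 0;0 0 0 0 0 0 0'
```

```text
time_s: 17.45
tool_pos: [616.8, -4.5, 182.1]
tcp_rot: [3.139, 0.0, 1.691]
ft_force: [-0.2, -0.5, 0.5]
gripper_width: 38.8
finger_force: 0.0
time_s: 17.95
tool_pos: [616.8, -4.9, 182.2]
tcp_rot: [3.139, 0.0, 1.69]
ft_force: [-0.6, -0.4, 6.4]
gripper_width: 16.4
finger_force: 25.9
time_s: 18.12
tool_pos: [616.8, -4.9, 182.2]
tcp_rot: [3.139, 0.0, 1.69]
ft_force: [-0.3, 0.2, 6.4]
gripper_width: 16.2
finger_force: 25.9
```

```bash
m='import sys'; python3 -m inch '0 -0.15 -0.02 0.02 0 0 0;0 -0.3 -0.04 0.04 0 0 0;0 -0.45 -0.05 0.06 0 0 0;0 -0.6 -0.07 0.08 0 0 0;0 -0.6 -0.07 0.08 0 0 0;0 -0.6 -0.07 0.08 0 0 0' 25; python3 -m inch '0 -0.1 -0.01 0.01 0 0 0;0 -0.2 -0.02 0.02 0 0 0;0 -0.2 -0.02 0.02 0 0 0'
```

```text
time_s: 18.62
tool_pos: [611.5, -5.6, 183.1]
tcp_rot: [3.137, 0.0, 1.69]
ft_force: [2.0, -0.1, 5.9]
gripper_width: 15.8
finger_force: 26.0
time_s: 18.87
tool_pos: [609.6, -5.8, 183.3]
tcp_rot: [3.136, 0.0, 1.69]
ft_force: [2.2, 0.3, 6.5]
gripper_width: 15.9
finger_force: 26.0
```

```bash
python3 -m inch '0 -0.1 -0.01 0.01 0 0 0;0 -0.2 -0.02 0.01 0 0 0;0 -0.2 -0.02 0.01 0 0 0'
```

```text
time_s: 19.12
tool_pos: [607.6, -6.0, 183.5]
tcp_rot: [3.136, 0.0, 1.69]
ft_force: [2.2, 0.7, 7.1]
gripper_width: 15.8
finger_force: 26.0
```

```bash
python3 -m inch '0 -0.05 0 0 0 0 0;0 -0.1 -0.01 0.01 0 0 0;0 -0.1 -0.01 0.01 0 0 0'
```

```text
time_s: 19.37
tool_pos: [606.6, -6.1, 183.6]
tcp_rot: [3.136, 0.0, 1.69]
ft_force: [2.5, 0.9, 7.0]
gripper_width: 16.1
finger_force: 26.0
```

```bash
python3 -m inch '0 -0.1 -0.01 0.01 0 0 0;0 -0.2 -0.02 0.01 0 0 0;0 -0.2 -0.02 0.01 0 0 0'
```

```text
time_s: 19.62
tool_pos: [604.5, -6.4, 183.7]
tcp_rot: [3.137, 0.0, 1.69]
ft_force: [2.2, 1.3, 7.6]
gripper_width: 15.7
finger_force: 26.0
```

```bash
python3 -m inch '0 -0.1 -0.01 0 0 0 0;0 -0.2 -0.02 0 0 0 0;0 -0.2 -0.02 0 0 0 0'
```

```text
time_s: 19.87
tool_pos: [602.4, -6.6, 183.7]
tcp_rot: [3.137, 0.001, 1.69]
ft_force: [0.3, 0.4, 6.7]
gripper_width: 15.8
finger_force: 26.0
```

```bash
python3 -m inch '0 -0.05 0 0 0 0 0;0 -0.1 -0.01 0 0 0 0;0 -0.1 -0.01 0 0 0 0'
```

```text
time_s: 20.12
tool_pos: [601.5, -6.7, 183.7]
tcp_rot: [3.137, 0.0, 1.69]
ft_force: [1.4, -0.0, 8.3]
gripper_width: 16.0
finger_force: 26.0
```

```bash
python3 -m inch '0 -0.1 -0.01 0 0 0 0;0 -0.2 -0.02 0 0 0 0;0 -0.2 -0.02 0 0 0 0'
```

```text
time_s: 20.37
tool_pos: [599.3, -7.0, 183.7]
tcp_rot: [3.137, 0.001, 1.69]
ft_force: [1.6, -0.1, 7.9]
gripper_width: 16.4
finger_force: 26.0
```

```bash
python3 -m inch '0 -0.05 0 0 0 0 0;0 -0.1 -0.01 0 0 0 0;0 -0.1 -0.01 0 0 0 0'
```

```text
time_s: 20.62
tool_pos: [598.7, -7.1, 183.7]
tcp_rot: [3.136, 0.001, 1.69]
ft_force: [2.9, 0.9, 5.9]
gripper_width: 16.1
finger_force: 26.0
```

```bash
python3 -m inch '0 -0.05 0 0 0 0 0;0 -0.1 -0.01 0 0 0 0;0 -0.1 -0.01 0 0 0 0'
```

```text
time_s: 20.87
tool_pos: [598.5, -7.1, 183.7]
tcp_rot: [3.134, 0.0, 1.69]
ft_force: [5.2, 1.6, 5.9]
gripper_width: 16.0
finger_force: 25.9
```

```bash
python3 -m inch '0 -0.04 0 0 0 0 0;0 -0.08 -0.01 0 0 0 0;0 -0.08 -0.01 0 0 0 0;0 -0.08 -0.01 0 0 0 0;0 -0.08 -0.01 0 0 0 0;0 -0.08 -0.01 0 0 0 0'
```

```text
time_s: 21.37
tool_pos: [598.3, -7.1, 183.7]
tcp_rot: [3.133, 0.0, 1.69]
ft_force: [7.0, 0.6, 4.8]
gripper_width: 16.2
finger_force: 25.8
```

```bash
python3 -m inch '0 0 0 0 0 0 0;0 0 0 0 0 0 0;0 0 0 0 0 0 0;0 0 0 0 0 0 0'; python3 - <<'E'
from h import *
y=0.118; Rz=np.array([[np.cos(y),-np.sin(y)],[np.sin(y),np.cos(y)]]); O=np.array([592,75.5])
s,T=wrist()
m=np.array([p for p in (w3(s,a,b,T=T) for a in range(60,500) for b in range(20,380)) if 150<p[2]<215]); L=np.c_[(m[:,:2]-O)@Rz,m[:,2]]
for n,k in(("pin",(L[:,1]>8)&(L[:,1]<34)&(abs(L[:,0]+14.5)<15)&(L[:,2]>160)),("bar",(abs(L[:,1])<5)&(L[:,0]<-2)&(L[:,0]>-60))):
    if k.any(): print(n,k.sum(),np.percentile(L[k],[5,50,95],0).round(1).tolist())
cv2.imwrite("pics/w6.png",cv2.resize(s["frame"],(800,600)))
E
```

```text
time_s: 21.7
tool_pos: [598.3, -7.1, 183.7]
tcp_rot: [3.133, 0.0, 1.69]
ft_force: [5.1, -0.1, 3.5]
gripper_width: 16.1
finger_force: 25.8
pin 876 [[-18.4, 9.3, 169.8], [-14.3, 21.5, 172.2], [-10.7, 32.8, 173.0]]
bar 2181 [[-54.2, -4.3, 162.7], [-31.9, -0.0, 177.0], [-5.5, 4.3, 187.6]]
```

View pics/w6.png

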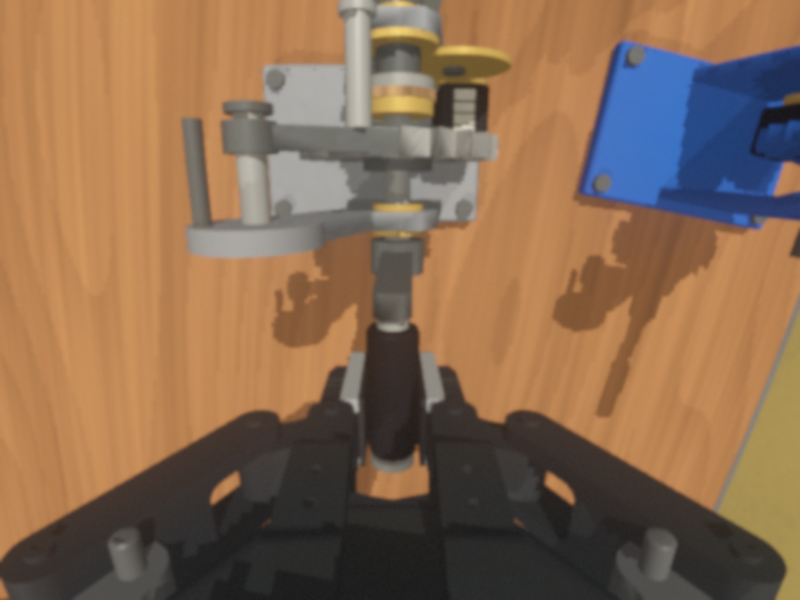

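The pawl lies home, with its pin top at 172 mm, and its nose holds a tooth at about (400,150). I'll lean once more and hold, then ease off and let go.

```bash
python3 -m inch '0 -0.03 0 0 0 0 0;0 -0.06 0 0 0 0 0;0 -0.06 0 0 0 0 0;0 -0.06 0 0 0 0 0;0 -0.06 0 0 0 0 0;0 -0.06 0 0 0 0 0;0 -0.06 0 0 0 0 0;0 -0.06 0 0 0 0 0'
```

```text
time_s: 22.42
tool_pos: [598.3, -7.1, 183.7]
tcp_rot: [3.132, 0.0, 1.69]
ft_force: [7.1, 0.6, 4.6]
gripper_width: 16.0
finger_force: 25.8
```

```bash
python3 -m inch '0 0.1 0.01 0 0 0 0;0 0.22 0.02 0 0 0 0;0 0.22 0.02 0 0 0 0;0.2 0.22 0.02 0 0 0 0;0.35 0.22 0.02 0 0 0 0;0.4 0.22 0.02 0 0 0 0;0.4 0.22 0.02 0 0 0 0;0.4 0.22 0.02 0 0 0 0' && python3 -m inch '0.4 0 0 3 0 0 0;0.4 0 0 6 0 0 0;0.4 0 0 9 0 0 0;0.4 0 0 11 0 0 0;0.4 0 0 11 0 0 0;0.4 0 0 11 0 0 0'
python3 - <<'E'
from h import *
y=0.118; Rz=np.array([[np.cos(y),-np.sin(y)],[np.sin(y),np.cos(y)]]); O=np.array([592,75.5])
s,T=wrist()
m=np.array([p for p in (w3(s,a,b,T=T) for a in range(60,500,2) for b in range(2,380,2)) if 160<p[2]<235]); L=np.c_[(m[:,:2]-O)@Rz,m[:,2]]
for n,k in(("pin",(L[:,1]>8)&(L[:,1]<34)&(abs(L[:,0]+14.5)<15)&(L[:,2]<200)),("handle",(L[:,1]<-60)&(L[:,1]>-102)&(abs(L[:,0])<20)&(L[:,2]<225))):
    if k.any(): print(n,k.sum(),np.percentile(L[k],[5,50,95],0).round(1).tolist())
E
```

```text
time_s: 23.08
tool_pos: [595.5, -7.4, 180.9]
tcp_rot: [-3.139, -0.0, 1.69]
ft_force: [0.1, -0.6, 0.0]
gripper_width: 34.2
finger_force: 0.0
time_s: 23.58
tool_pos: [596.8, -7.1, 292.6]
tcp_rot: [3.14, 0.0, 1.69]
ft_force: [0.6, 0.5, -1.2]
gripper_width: 34.0
finger_force: 0.0
pin 75 [[-17.7, 8.6, 169.0], [-14.0, 20.5, 172.2], [-10.4, 32.4, 173.1]]
handle 206 [[-10.3, -99.2, 204.5], [-3.2, -80.3, 208.0], [3.9, -62.2, 209.1]]
```

Pawl is home and the crank sits at about -0.04 rad, with the arm clear. I'm handing in.

```bash
python3 -c "
from bench import *
print(finish_job())"
```

```text
the job is handed in; nothing more can be done
None
```

The job is handed in: the pawl is home in the teeth, the crank stands about 0.04 rad back from upright, it held when leaned back with about 7 N at the handle, and the gripper is clear. No verdict came back.

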